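Uncover the lacquered mug and hang it up to dry

TASK

Take the wooden cover board off the tall black mug and lay it gently down flat inside the shallow wooden tray, without dropping it. Then hang that mug by its handle on the hook of the drying stand, so that it hangs freely and comes to rest there. Leave the little jar beside the mug and the bowl where they stand.

Things in the scene. Friction and masses are not known exactly. Their poses are not given: they have to be found in the camera images.
- mug: Tall black lacquered mug, loose, about 180 g: round upright body 62 mm in diameter, 95 mm high, wall 4 mm, open at the top (covered at the start by the board). Origin: centre of its underside; z up. A rectangular loop handle sticks out on its +y side, reaching 74 mm from the mug's axis; the handle is 16 mm wide along x and its bars are 9 mm thick.
- handle_hole (a point): Centre of the opening of the mug's handle, at (0, 48, 49) mm in the mug's frame. The opening is 34 mm wide along the mug's y (from 31 to 65 mm off the axis) and 58 mm tall (from 20 to 78 mm above the mug's underside), and goes right through along the mug's x.
- board: Cover board of plain wood, loose, about 110 g, 160 mm long (its x) by 56 mm wide (its y) by 18 mm thick (its z), lying flat across the mug's mouth, its long side sticking out over both sides of the mug. Origin: centre of its underside.
- board_mid (a point): Centre of the cover board, 9 mm above its underside.
- tray: Shallow open wooden tray, fixed to the bench, 260 mm (x) by 170 mm (y) outside, 20 mm high, walls and floor 6 mm thick, empty. Origin: centre of its underside; its inner floor is 6 mm higher.
- stand: Drying stand, fixed: round wooden foot 120 mm across, 18 mm thick; post 20 mm thick, 250 mm high at its centre. Origin: centre of the foot's underside. A level steel hook, 8 mm thick, runs from the post along the stand's -x, 225 mm above the bench, to 100 mm from the post's axis; there its tip slopes up, ending 112 mm from the axis, its top 22 mm above the hook's centre line.
- hook (a point): Point on the hook's centre line, 60 mm from the post's axis, 225 mm above the bench; its x axis runs along the hook, towards the post, y level across it, z up.
- jar: Bystander: low amber jar, 56 mm in diameter, 65 mm high, standing near the mug. Origin: centre of its underside.
- bowl: Bystander: dark lacquered bowl, 100 mm across, 40 mm high. Origin: centre of its underside.
Things that resemble listed ones, but are neither listed nor needed, are in the scene too. There is more than one size of the board; the job needs the middle-sized.

How it is judged:
By the outcome, as a careful person would: the job done as asked, in the order asked, and still so for the second after the job is handed in, with the robot touching nothing.
It also fails if it takes over 72 s, if anything falls off the work surface, if the arm or the gripper's body presses on something with over 40 N, if the wrist force passes 120 N, or if a joint passes its speed limit or range.

ROBOT

A 7-joint arm with a two-finger parallel gripper is mounted at the origin on the work surface. World frame = base frame: x ahead of the robot, y to its left, z up, the work surface at z = 0. Lengths are in m, angles in rad, forces in N, time in s.
With the tool pointing down it reaches from about 0.4 to 0.9 m from the base axis. Payload 5.6 kg.
Tool frame: the origin (TCP) lies where the fingers leave the gripper's body, on its centre line; the fingertips stand 88 mm ahead of it and the grasp point (between the pads) lies 69 mm ahead of it (robot.grip_depth is the z of the grasp point in the tool frame, in m); z points along the fingers, y is the line along which they close (so a half turn about z gives the same grasp; the last joint's range is limited). The gripper opens to 92 mm and grips with 3 to 60 N. Pads are 20 mm wide; open, the fingers measure 128 mm over their backs; the gripper's body (75 mm by 189 mm) begins 69 mm behind the grasp point.
Start: joints at [1.198, 0.468, -0.012, 1.603, 0.006, 1.071, -0.056], TCP at [0.21, -0.615, 0.303] pointing down, gripper open.
Joint ranges: [-2.53, 2.53], [-0.31, 2.02], [-1.57, 1.55], [0.28, 2.44], [-1.29, 4.43], [0.15, 1.84], [-2.92, 2.92]. Speed limits (rad/s): [2.57, 2.57, 3.14, 3.14, 3.14, 3.14, 3.14].

INTERFACE

Orientations are given as a unit quaternion [x, y, z, w].
In Python, from bench import robot gives the robot as it stands.
- The arm moves only by the tool servo_tool, never from a script. Its argument "series" is a list of rows, each an object of numbers: "dx", "dy", "dz": the shift along the tool's x, y, z in units of 0.2 m (1.0 is 0.2 m); "rx", "ry", "rz": the turn, a rotation vector about the tool's x, y, z in units of 360 degrees (1.0 is 360 degrees). In form: [{"dx": .., "dy": .., "dz": .., "rx": .., "ry": .., "rz": ..}, ...]. A call has 1 to 5 rows; each row shifts and turns the commanded pose from where the row before left it, along the tool's axes as they then stand; what a row does not reach is not made up. A row lasts 1/10 s, in which the tool goes at most 50 mm and 8.59 degrees, less where a joint would pass 70% of its speed; a pose out of reach is approached as far as the arm can. A call with a number of a shift or a turn outside -1 to 1 is refused whole. A call with a gripper value outside its range is refused whole. "claw" is the finger opening in mm, from 0 to 91.9, set as the call begins (left out, the last holds). The fingers move at their own pace and stop on an object; "newtons" is the grip in N (left out, the last holds). Time passes only in rows, so rows that do not move let the fingers close. It gives the time, the measured TCP pose, the force, the opening and the grip force at its end, in the units of the state.
- robot.get_state(): the state, without advancing time (a new reading comes with each control period).
- robot.capture(name): name is "side" or "top" or "wrist"; returns the picture (420x560x3 uint8, red, green, blue); there is no depth.
- robot.get_calibration(name): a dict with "mtx" (3x3 intrinsics, pixels), "dist" ([k1, k2, p1, p2, k3] as OpenCV has them; the pictures are not rectified), "R" (3x3) and "t" (3): a world point X has camera coordinates R X + t. Camera axes: x right, y down, z forward; pixel columns grow to the right and rows downward; lengths in m; the calibration is good to about 2 mm. A picture is of the moment at which its call begins: read the wrist's pose just before it. get_calibration takes no time and is no camera call; for the wrist camera it gives the pose at the moment of the call.
- robot.hand_in(): hands the job in; it is judged then, once.
The state is a dict: "clock": time; "q": joint angles; "dq": joint speeds; "joint_efforts": joint torques, N m; "position": TCP position; "orientation": TCP orientation; "contact_force": force on the tool from outside, world axes, zero at the start; "moment": the same for the moment, N m; "opening": opening from 0.0 (shut) to 1.0 (fully open); "finger_force": force on a finger pad.
Only numpy, scipy, OpenCV 4.12 (cv2) and the standard library are available. Lean on these libraries where they do the work, as an engineer would, in place of code of your own. Each camera call takes 0.05 s, during which the arm holds its last target. There are 200 camera calls.

## Working session

There is one attempt and no reset: what is moved stays moved. The work goes in short steps, Python scripts to look and compute and a tool call to move; the robot and the scene stay as the last step left them, time stands still between calls to the robot, and variables do not carry over. Pictures are saved under pics/ and viewed, at most 10 in all, crops included, and the job is handed in when it is done.

Besides the shell and the picture viewer there is one more tool, called after "Request:" in YAML: its name, and indented under it one key for each argument. servo_tool: Moves the arm, as the interface text tells. Shifts and turns lie within -1 to 1; 1 stands for 0.2 m of shift or 360 degrees of turn. Its arguments: {"type":"object","properties":{"series":{"type":"array","items":{"type":"object","properties":{"dx":{"type":"number","minimum":-1,"maximum":1},"dy":{"type":"number","minimum":-1,"maximum":1},"dz":{"type":"number","minimum":-1,"maximum":1},"rx":{"type":"number","minimum":-1,"maximum":1},"ry":{"type":"number","minimum":-1,"maximum":1},"rz":{"type":"number","minimum":-1,"maximum":1}}}},"claw":{"type":"number"},"newtons":{"type":"number"}},"required":["series"]}

```bash
mkdir -p pics; ls
python3 - <<'E'
from bench import robot
import cv2,numpy as np
s=robot.get_state();print(s)
a=robot.capture("top");b=robot.capture("side")
cv2.imwrite("pics/top0.png",a[:,:,::-1]);cv2.imwrite("pics/side0.png",b[:,:,::-1])
for n in("top","side","wrist"):print(n,robot.get_calibration(n))
E
```

```text
pics
{'clock': 0.0, 'q': array([ 1.19798645,  0.46834314, -0.0115988 ,  1.60356297,  0.00599383,
        1.0714278 , -0.05630993]), 'dq': array([-0.00129186,  0.00042095,  0.00021672,  0.00143895, -0.00062675,
       -0.00058525, -0.00064761]), 'joint_efforts': array([-9.06951391e-05, -5.20571709e+01, -1.23882067e-02, -2.43744439e+01,
       -5.65422024e-02,  1.72002276e-02,  1.72825894e-04]), 'position': array([ 0.21032197, -0.61459965,  0.30178742]), 'orientation': array([ 9.86440234e-01,  1.64118666e-01, -1.97577078e-04, -8.30207325e-04]), 'contact_force': array([-0.32861622,  0.54365745,  0.05078693]), 'moment': array([-0.02276982,  0.01008757,  0.00090229]), 'finger_force': 0.0, 'opening': 1.0030364236128306}
top {'mtx': array([[396.0092129 ,   0.        , 279.66066998],
       [  0.        , 396.0092129 , 215.48651067],
       [  0.        ,   0.        ,   1.        ]]), 'dist': array([0.02764195, 0.        , 0.        , 0.        , 0.        ]), 'R': array([[-1.14337583e-04, -9.99688185e-01, -2.49703656e-02],
       [-9.99649852e-01,  7.74991288e-04, -2.64494360e-02],
       
[... 313 characters left out ...]
  ,  0.        ,  0.        ,  0.        ]), 'R': array([[-0.95718718, -0.28921056, -0.01224564],
       [-0.13129633,  0.47146971, -0.87205366],
       [ 0.25798058, -0.83311078, -0.48925705]]), 't': array([0.45726134, 0.23981282, 0.89059432])}
wrist {'mtx': array([[316.11850067,   0.        , 280.42918416],
       [  0.        , 316.11850067, 211.02879722],
       [  0.        ,   0.        ,   1.        ]]), 'dist': array([-0.04324274,  0.        ,  0.        ,  0.        ,  0.        ]), 'R': array([[ 0.32327024, -0.94630586, -0.00125149],
       [-0.90896127, -0.31088017,  0.27774616],
       [-0.26322188, -0.08864951, -0.96065369]]), 't': array([-0.64885494, -0.0314971 ,  0.3919087 ])}
```

View pics/top0.png

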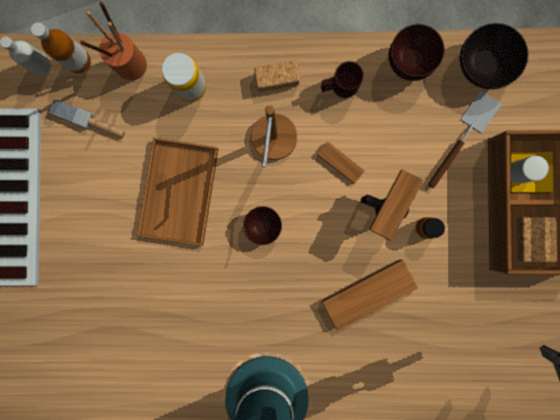

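View pics/side0.png

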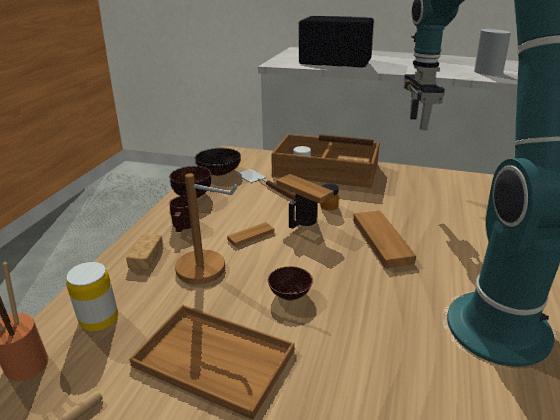

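The top view shows the covering board at about (396,204), the mug's handle at (370,202), and the jar at (431,228). The tray is at (178,193) and the stand foot at (274,137), with the hook running from there towards the robot to (266,163). The side view shows the same things: board at (303,188), stand at (200,230), tray at (213,360).

```bash
cat > h.py <<'E'
import numpy as np,cv2
from bench import robot
from scipy.spatial.transform import Rotation as Rot
def ray(c,px):
    u=cv2.undistortPoints(np.array(px,float).reshape(-1,1,2),c["mtx"],c["dist"]).reshape(-1,2)
    R=c["R"];o=-R.T@c["t"];d=np.c_[u,np.ones(len(u))]@R;return o,d
def plane(c,px,z):
    o,d=ray(c,px);return o+d*((z-o[2])/d[:,2])[:,None]
def tri(c1,p1,c2,p2):
    o1,d1=ray(c1,p1);o2,d2=ray(c2,p2);out=[];gap=[]
    for a,b in zip(d1,d2):
        s=np.linalg.lstsq(np.c_[a,-b],o2-o1,rcond=None)[0]
        x=o1+s[0]*a;y=o2+s[1]*b;out.append((x+y)/2);gap.append(np.linalg.norm(x-y))
    return np.array(out),np.array(gap)
def proj(c,X):
    return cv2.projectPoints(np.array(X,float).reshape(-1,1,3),cv2.Rodrigues(c["R"])[0],c["t"],c["mtx"],c["dist"])[0].reshape(-1,2)
E
python3 - <<'E'
from h import *
np.set_printoptions(precision=4,suppress=True)
t=robot.get_calibration("top");s=robot.get_calibration("side")
print("board",plane(t,[(405,171),(421,178),(388,238),(372,230)],.113))
print("jar",plane(t,[(431,228)],.065),"handle",plane(t,[(363,202)],.08))
print("tray",plane(t,[(153,140),(217,148),(203,247),(137,238)],.02))
print("foot",plane(t,[(274,136)],.018),"hook",plane(t,[(269,118),(266,163)],.225),"posttop",plane(t,[(269,111)],.25))
w=robot.get_calibration("wrist");st=robot.get_state();R=Rot.from_quat(st["orientation"])
print("cam in tool",R.inv().apply(-w["R"].T@w["t"]-st["position"]), (w["R"]@R.as_matrix()).T, R.as_matrix())
A=cv2.imread("pics/top0.png")[80:260,120:450];B=cv2.imread("pics/side0.png")[160:290,150:350]
cv2.imwrite("pics/c1.png",cv2.resize(A,None,fx=2.4,fy=2.4,interpolation=cv2.INTER_CUBIC))
cv2.imwrite("pics/c2.png",cv2.resize(B,None,fx=4,fy=4,interpolation=cv2.INTER_CUBIC))
E
```

```text
board [[ 0.5706 -0.3249  0.113 ]
 [ 0.5541 -0.3614  0.113 ]
 [ 0.4153 -0.2849  0.113 ]
 [ 0.4338 -0.2483  0.113 ]]
jar [[ 0.4382 -0.3999  0.065 ]] handle [[ 0.5008 -0.234   0.08  ]]
tray [[0.6664 0.2973 0.02  ]
 [0.6451 0.1307 0.02  ]
 [0.389  0.1659 0.02  ]
 [0.4122 0.3369 0.02  ]]
foot [[ 0.6761 -0.0171  0.018 ]] hook [[ 0.6662 -0.0149  0.225 ]
 [ 0.573  -0.0087  0.225 ]] posttop [[ 0.6734 -0.0161  0.25  ]]
cam in tool [ 0.0783 -0.0004 -0.0826] [[-0.0005 -0.9607 -0.2777]
 [ 1.     -0.0006  0.0002]
 [-0.0003 -0.2777  0.9607]] [[ 0.9461  0.3238 -0.0006]
 [ 0.3238 -0.9461  0.0014]
 [-0.0001 -0.0016 -1.    ]]
```

View pics/c1.png

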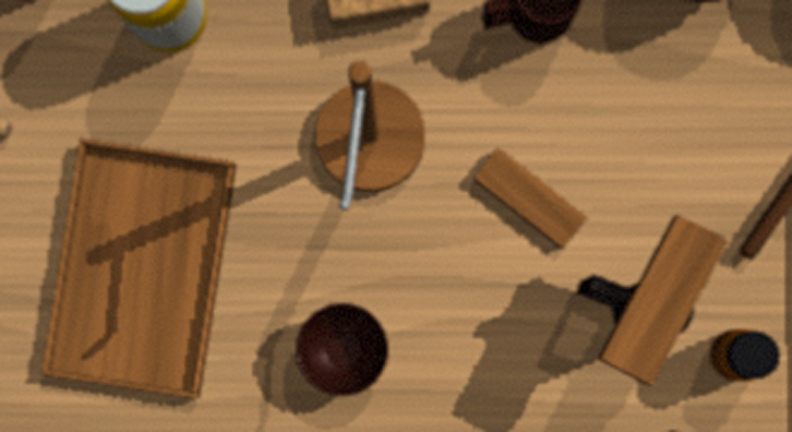

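Request:
servo_tool:
  series:
    - {"rz": 0.022}
    - {"rz": 0.022}
    - {"rz": 0.022}
    - {"rz": 0.022}
    - {"rz": 0.022}
  claw: 91.9

```text
invalid input
```

Request:
servo_tool:
  series:
    - {"rz": 0.023,"dx": 0.05,"dy": -0.22}
    - {"dx": 0.05,"dy": -0.22}
    - {"dx": 0.05,"dy": -0.22}
    - {"dx": 0.05,"dy": -0.22}
    - {"dx": 0.05,"dy": -0.22}

```text
invalid input
```

Request:
servo_tool:
  series:
    - {"dx": 0.05,"dy": -0.22}
    - {"dx": 0.05,"dy": -0.22}
    - {}

```text
invalid input
```

Run:
```python
from h import *
import pickle
s=robot.get_state();c=robot.get_calibration("wrist");a=robot.capture("wrist")
cv2.imwrite("pics/w1.png",a[:,:,::-1]);pickle.dump((s,c),open("w1.pkl","wb"))
print(s["clock"],s["position"],Rot.from_quat(s["orientation"]).as_matrix(),s["q"])
```

```text
0.1 [ 0.21030347 -0.61463358  0.30184879] [[ 9.46142014e-01  3.23751358e-01 -5.89923574e-04]
 [ 3.23751883e-01 -9.46140920e-01  1.44180074e-03]
 [-9.13658856e-05 -1.55513712e-03 -9.99998787e-01]] [ 1.19805575  0.46827109 -0.01162142  1.60352765  0.00598426  1.07138646
 -0.05629296]
```

Request:
servo_tool:
  series:
    - {"dx": 0.05,"dy": -0.22}
    - {"dx": 0.05,"dy": -0.22}
    - {}

```text
invalid input
```

Run:
```python
from h import *
import pickle
s=robot.get_state();c=robot.get_calibration("wrist");a=robot.capture("wrist")
cv2.imwrite("pics/w2.png",a[:,:,::-1]);pickle.dump((s,c),open("w2.pkl","wb"))
print(s["clock"],s["position"],Rot.from_quat(s["orientation"]).as_matrix(),s["q"])
w1=cv2.imread("pics/w1.png");w2=cv2.imread("pics/w2.png")
cv2.imwrite("pics/w12.png",cv2.resize(np.hstack([w1[:,:],w2[:,:]]),(800,300),interpolation=cv2.INTER_AREA))
```

```text
0.15 [ 0.21034323 -0.61468932  0.30197945] [[ 9.46115580e-01  3.23828647e-01 -5.63492482e-04]
 [ 3.23829106e-01 -9.46114823e-01  1.20507880e-03]
 [-1.42889554e-04 -1.32261909e-03 -9.99999115e-01]] [ 1.19800475  0.46816617 -0.0116182   1.60337665  0.00605407  1.0714131
 -0.05629216]
```

Request:
servo_tool:
  series:
    - {"dx": 0,"dy": 0,"dz": 0,"rx": 0,"ry": 0,"rz": 0.022}
    - {"dx": 0,"dy": 0,"dz": 0,"rx": 0,"ry": 0,"rz": 0.022}
    - {"dx": 0,"dy": 0,"dz": 0,"rx": 0,"ry": 0,"rz": 0.022}
    - {"dx": 0,"dy": 0,"dz": 0,"rx": 0,"ry": 0,"rz": 0.022}
    - {"dx": 0,"dy": 0,"dz": 0,"rx": 0,"ry": 0,"rz": 0.022}

```text
clock: 0.7
position: [0.2104, -0.6148, 0.3024]
orientation: [0.983, -0.183, -0.0, -0.0]
contact_force: [0.0, -0.1, 0.4]
opening: 0.998
finger_force: 0.0
```

Request:
servo_tool:
  series:
    - {"dx": 0,"dy": 0,"dz": 0,"rx": 0,"ry": 0,"rz": 0.023}
    - {"dx": 0.05,"dy": -0.22,"dz": 0,"rx": 0,"ry": 0,"rz": 0}
    - {"dx": 0.05,"dy": -0.22,"dz": 0,"rx": 0,"ry": 0,"rz": 0}
    - {"dx": 0.05,"dy": -0.22,"dz": 0,"rx": 0,"ry": 0,"rz": 0}
    - {"dx": 0.05,"dy": -0.22,"dz": 0,"rx": 0,"ry": 0,"rz": 0}

```text
clock: 1.2
position: [0.3317, -0.4789, 0.3026]
orientation: [0.968, -0.25, -0.0, -0.0]
contact_force: [0.5, -0.1, -0.5]
opening: 0.995
finger_force: 0.0
```

Request:
servo_tool:
  series:
    - {"dx": 0.05,"dy": -0.22,"dz": 0,"rx": 0,"ry": 0,"rz": 0}
    - {"dx": 0.05,"dy": -0.22,"dz": 0,"rx": 0,"ry": 0,"rz": 0}
    - {"dx": 0,"dy": 0,"dz": 0,"rx": 0,"ry": 0,"rz": 0}

```text
clock: 1.5
position: [0.3961, -0.4072, 0.3026]
orientation: [0.97, -0.245, 0.001, -0.002]
contact_force: [0.2, -0.5, -0.5]
opening: 1.004
finger_force: 0.0
```

```bash
cat >> h.py <<'E'
import pickle
np.set_printoptions(precision=4,suppress=True)
def shot(n):
    s=robot.get_state();c=robot.get_calibration("wrist");a=robot.capture("wrist")
    cv2.imwrite(f"pics/{n}.png",a[:,:,::-1]);pickle.dump((s,c),open(n+".pkl","wb"))
    print(s["clock"],s["position"],s["q"]);print(Rot.from_quat(s["orientation"]).as_matrix())
E
python3 -c "from h import *;shot('w1')"
```

```text
1.5 [ 0.3961 -0.4072  0.3026] [ 0.6887  0.3286  0.0656  1.8118 -0.0295  1.0025 -1.299 ]
[[ 0.88   -0.4749  0.0022]
 [-0.4749 -0.88    0.003 ]
 [ 0.0006 -0.0037 -1.    ]]
```

Request:
servo_tool:
  series:
    - {"dx": 0.05,"dy": -0.22,"dz": 0,"rx": 0,"ry": 0,"rz": 0}
    - {"dx": 0.05,"dy": -0.22,"dz": 0,"rx": 0,"ry": 0,"rz": 0}
    - {"dx": 0,"dy": 0,"dz": 0,"rx": 0,"ry": 0,"rz": 0}

```text
clock: 1.85
position: [0.4546, -0.3415, 0.3026]
orientation: [0.969, -0.247, 0.001, -0.001]
contact_force: [0.6, -0.2, 0.4]
opening: 0.997
finger_force: 0.0
```

Run:
```python
from h import *
shot('w2')
w1=cv2.imread("pics/w1.png");w2=cv2.imread("pics/w2.png")
cv2.imwrite("pics/w12.png",cv2.resize(np.hstack([w1,w2]),(800,300),interpolation=cv2.INTER_AREA))
```

```text
1.85 [ 0.4546 -0.3415  0.3026] [ 0.5634  0.3302  0.0288  1.8089 -0.0144  1.0026 -1.4706]
[[ 0.8784 -0.4779  0.0017]
 [-0.4779 -0.8784  0.0023]
 [ 0.0004 -0.0028 -1.    ]]
```

View pics/w12.png

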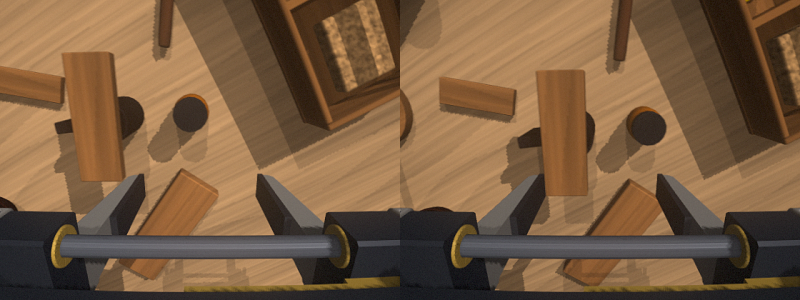

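The pair shows the board at full-image (150,163) in w1 and (227,186) in w2. The jar is to its right, at (347,178) in w2, and the black handle comes out on the left at about (180,197).

Run:
```python
from h import *
def seg(n,seed):
    im=cv2.medianBlur(cv2.imread(f"pics/{n}.png"),5);lab=cv2.cvtColor(im,cv2.COLOR_BGR2LAB);hsv=cv2.cvtColor(im,cv2.COLOR_BGR2HSV)
    best=None
    m=((hsv[...,1]>np.median(hsv[seed[1]-10:seed[1]+10,seed[0]-10:seed[0]+10,1])-32)&(hsv[...,2]>75)).astype(np.uint8)
    print(hsv[seed[1],seed[0]],hsv[60,300],m.mean())
    k,l=cv2.connectedComponents(cv2.morphologyEx(m,cv2.MORPH_OPEN,np.ones((5,5))))
    c=max(cv2.findContours((l==l[seed[1],seed[0]]).astype(np.uint8),0,2)[0],key=cv2.contourArea)
    r=cv2.minAreaRect(c);a=cv2.approxPolyDP(c,8,True).reshape(-1,2);print(n,r,cv2.contourArea(c),a.tolist());return a
seg("w1",(130,150));seg("w2",(225,160))
w1=cv2.imread("pics/w1.png")[60:270,60:220];w2=cv2.imread("pics/w2.png")[80:290,150:310]
cv2.imwrite("pics/z.png",cv2.resize(np.hstack([w1,w2]),None,fx=2.5,fy=2.5,interpolation=cv2.INTER_CUBIC))
```

```text
[ 14 168 141] [ 15 123 122] 0.18742346938775512
w1 ((86.00529479980469, 167.55117797851562), (187.07066345214844, 163.16375732421875), 84.0938491821289) 15497.0 [[0, 93], [7, 131], [87, 144], [90, 114], [113, 252], [172, 251], [156, 74], [88, 74], [88, 108]]
[ 14 166 138] [ 14 126  81] 0.14500850340136054
w2 ((227.2952880859375, 185.79783630371094), (177.94989013671875, 67.61003875732422), 88.00211334228516) 11097.0 [[254, 97], [191, 99], [204, 274], [262, 272]]
```

View pics/z.png

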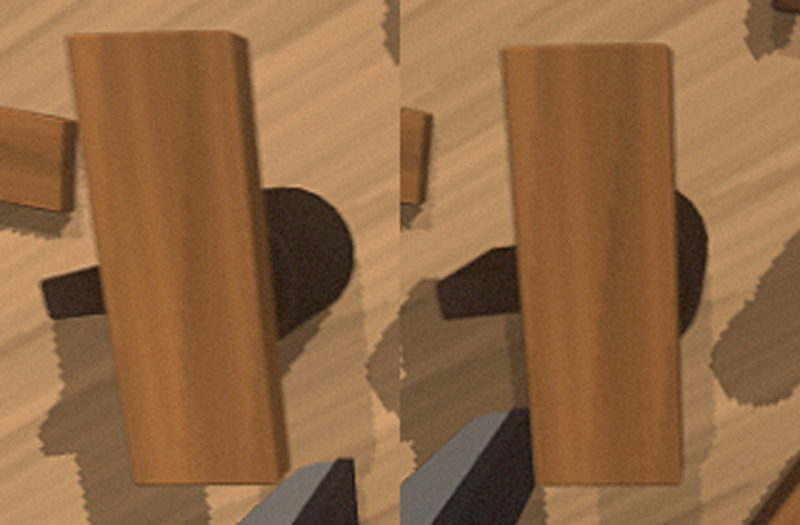

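The zoom gives the board's top-face corners in both views: w1 (87,75), (153,72), (171,253), (114,253), and w2 (191,99), (257,98), (262,274), (204,274).

```bash
cat > k.py <<'E'
from h import *
s1,c1=pickle.load(open("w1.pkl","rb"));s2,c2=pickle.load(open("w2.pkl","rb"))
p1=[(87.2,75.2),(152.8,72.4),(171.2,253.2),(113.6,253.2)];p2=[(190.8,99.2),(257.2,97.6),(261.6,273.6),(204,273.6)]
X,g=tri(c1,p1,c2,p2);print(X,g)
Y=plane(c2,p2,.113);print(Y)
for P in(X,Y):
    print("len",np.linalg.norm(P[0]-P[3]),np.linalg.norm(P[1]-P[2]),"wid",np.linalg.norm(P[0]-P[1]),np.linalg.norm(P[3]-P[2]),P.mean(0))
d=(Y[0]+Y[1]-Y[2]-Y[3])[:2];d/=np.linalg.norm(d);print("long",d,np.degrees(np.arctan2(d[1],d[0])))
R=Rot.from_quat(s2["orientation"]).as_matrix();print("toolx",np.degrees(np.arctan2(R[1,0],R[0,0])))
print("delta tool (centre - tcp)",R.T@(Y.mean(0)-s2["position"]))
t=robot.get_calibration("top");Z=plane(t,[(403.3,170),(422.5,180),(390.8,239.6),(371.3,229.2)],.113);print("top",Z.mean(0))
E
python3 k.py
```

```text
[[ 0.5738 -0.3212  0.1107]
 [ 0.5485 -0.3701  0.11  ]
 [ 0.4078 -0.2948  0.1105]
 [ 0.4342 -0.246   0.1112]] [0.0003 0.     0.0006 0.0002]
[[ 0.5735 -0.3218  0.113 ]
 [ 0.5482 -0.3702  0.113 ]
 [ 0.4086 -0.2953  0.113 ]
 [ 0.4347 -0.2468  0.113 ]]
len 0.1585470984380466 0.15964270811979064 wid 0.055051273512678925 0.05545171581825945 [ 0.4911 -0.308   0.1106]
len 0.15771823123846015 0.1584232637663952 wid 0.05458299750050631 0.05509011954631843 [ 0.4913 -0.3086  0.113 ]
long [ 0.8805 -0.474 ] -28.29577035113458
toolx -28.54568394204837
delta tool (centre - tcp) [ 0.0164 -0.046   0.1897]
top [ 0.4924 -0.3059  0.113 ]
```

Request:
servo_tool:
  series:
    - {"dx": 0.082,"dy": -0.23,"dz": 0,"rx": 0,"ry": 0,"rz": 0}
    - {"dx": 0,"dy": 0,"dz": 0.2,"rx": 0,"ry": 0,"rz": 0}
    - {"dx": 0,"dy": 0,"dz": 0.2,"rx": 0,"ry": 0,"rz": 0}
    - {"dx": 0,"dy": 0,"dz": 0.12,"rx": 0,"ry": 0,"rz": 0}
    - {"dx": 0,"dy": 0,"dz": 0.05,"rx": 0,"ry": 0,"rz": 0}

```text
clock: 2.4
position: [0.485, -0.3152, 0.1859]
orientation: [0.968, -0.252, -0.002, 0.0]
contact_force: [0.9, 0.5, -0.4]
opening: 1.001
finger_force: 0.0
```

Request:
servo_tool:
  series:
    - {"dx": 0,"dy": 0,"dz": 0,"rx": 0,"ry": 0,"rz": 0}
    - {"dx": 0,"dy": 0,"dz": 0,"rx": 0,"ry": 0,"rz": 0}

```text
clock: 2.6
position: [0.4878, -0.315, 0.1898]
orientation: [0.968, -0.251, 0.001, 0.0]
contact_force: [-0.0, -0.1, -0.1]
opening: 0.999
finger_force: 0.0
```

Request:
servo_tool:
  series:
    - {"dx": 0,"dy": -0.036,"dz": 0.022,"rx": 0,"ry": 0,"rz": 0}
    - {"dx": 0,"dy": 0,"dz": 0,"rx": 0,"ry": 0,"rz": 0}

```text
clock: 2.8
position: [0.4921, -0.3064, 0.1851]
orientation: [0.968, -0.25, 0.001, -0.0]
contact_force: [0.6, 0.4, 0.0]
opening: 1.0
finger_force: 0.0
```

Request:
servo_tool:
  series:
    - {"dx": 0,"dy": 0,"dz": 0,"rx": 0,"ry": 0,"rz": 0}
    - {"dx": 0,"dy": 0,"dz": 0,"rx": 0,"ry": 0,"rz": 0}
    - {"dx": 0,"dy": 0,"dz": 0,"rx": 0,"ry": 0,"rz": 0}
    - {"dx": 0,"dy": 0,"dz": 0,"rx": 0,"ry": 0,"rz": 0}
    - {"dx": 0,"dy": 0,"dz": 0,"rx": 0,"ry": 0,"rz": 0}
  claw: 50
  newtons: 20

```text
clock: 3.3
position: [0.4911, -0.3073, 0.1843]
orientation: [0.968, -0.25, 0.0, 0.0]
contact_force: [0.5, 0.1, 0.9]
opening: 0.61
finger_force: 19.9
```

Request:
servo_tool:
  series:
    - {"dx": 0,"dy": 0,"dz": -0.05,"rx": 0,"ry": 0,"rz": 0}
    - {"dx": 0,"dy": 0,"dz": -0.15,"rx": 0,"ry": 0,"rz": 0}
    - {"dx": 0,"dy": 0,"dz": -0.2,"rx": 0,"ry": 0,"rz": 0}
    - {"dx": 0,"dy": 0,"dz": -0.2,"rx": 0,"ry": 0,"rz": 0}
    - {"dx": 0,"dy": 0,"dz": -0.2,"rx": 0,"ry": 0,"rz": 0}

```text
clock: 3.8
position: [0.4908, -0.3071, 0.3465]
orientation: [0.968, -0.25, 0.0, 0.0]
contact_force: [0.8, 0.1, -1.1]
opening: 0.608
finger_force: 19.9
```

Request:
servo_tool:
  series:
    - {"dx": 0,"dy": 0,"dz": -0.2,"rx": 0,"ry": 0,"rz": -0.019}
    - {"dx": 0,"dy": 0,"dz": -0.1,"rx": 0,"ry": 0,"rz": -0.019}
    - {"dx": 0,"dy": 0,"dz": 0,"rx": 0,"ry": 0,"rz": -0.019}
    - {"dx": 0,"dy": 0,"dz": 0,"rx": 0,"ry": 0,"rz": 0}

```text
clock: 4.2
position: [0.491, -0.3072, 0.4057]
orientation: [0.997, -0.074, 0.001, 0.0]
contact_force: [-0.2, -0.5, -1.6]
opening: 0.608
finger_force: 19.9
```

Run:
```python
from h import *
t=robot.get_calibration("top");s=robot.get_calibration("side")
pt=[(153.3,138.3),(217.9,147.5),(202,245.4),(137.5,237.5)];ps=[(133,355),(187,310),(294,348),(250,410)]
X,g=tri(t,pt,s,ps);print("tray",X,g,X.mean(0));print(plane(t,pt,.02),plane(t,pt,.02).mean(0))
X,g=tri(t,[(269,110),(264.5,166)],s,[(192,176),(237,190)]);print("post,tip",X,g)
st=robot.get_state();print(st["clock"],st["position"],st["q"],st["opening"],Rot.from_quat(st["orientation"]).as_matrix())
```

```text
tray [[0.6662 0.2919 0.0298]
 [0.6433 0.1285 0.0067]
 [0.3918 0.1707 0.0095]
 [0.4169 0.3347 0.0254]] [0.0052 0.012  0.0015 0.007 ] [0.5296 0.2314 0.0179]
[[0.6709 0.2966 0.02  ]
 [0.6464 0.1283 0.02  ]
 [0.3931 0.1685 0.02  ]
 [0.4134 0.3356 0.02  ]] [0.531  0.2323 0.02  ]
post,tip [[ 0.6717 -0.0175  0.2501]
 [ 0.5634 -0.0068  0.2356]] [0.0074 0.0037]
4.2 [ 0.491  -0.3072  0.4057] [ 0.5299  0.2617 -0.0351  1.658   0.0097  1.2203 -1.2257] 0.6076844139091345 [[ 0.9891 -0.147   0.0016]
 [-0.147  -0.9891 -0.0009]
 [ 0.0017  0.0006 -1.    ]]
```

Request:
servo_tool:
  series:
    - {"dx": -0.014,"dy": -0.1,"dz": 0,"rx": 0,"ry": 0,"rz": 0}
    - {"dx": -0.014,"dy": -0.2,"dz": 0,"rx": 0,"ry": 0,"rz": 0}
    - {"dx": -0.014,"dy": -0.2,"dz": 0,"rx": 0,"ry": 0,"rz": 0}
    - {"dx": -0.014,"dy": -0.2,"dz": 0,"rx": 0,"ry": 0,"rz": 0}
    - {"dx": -0.014,"dy": -0.2,"dz": 0,"rx": 0,"ry": 0,"rz": 0}

```text
clock: 4.7
position: [0.5033, -0.1256, 0.4038]
orientation: [0.997, -0.076, -0.001, -0.0]
contact_force: [0.7, -0.4, 0.7]
opening: 0.606
finger_force: 19.9
```

Request:
servo_tool:
  series:
    - {"dx": -0.014,"dy": -0.2,"dz": 0,"rx": 0,"ry": 0,"rz": 0}
    - {"dx": -0.014,"dy": -0.2,"dz": 0,"rx": 0,"ry": 0,"rz": 0}
    - {"dx": -0.014,"dy": -0.2,"dz": 0,"rx": 0,"ry": 0,"rz": 0}
    - {"dx": -0.014,"dy": -0.2,"dz": 0,"rx": 0,"ry": 0,"rz": 0}
    - {"dx": -0.014,"dy": -0.2,"dz": 0,"rx": 0,"ry": 0,"rz": 0}

```text
clock: 5.2
position: [0.5189, 0.0741, 0.4039]
orientation: [0.997, -0.076, -0.001, 0.0]
contact_force: [0.4, -0.3, -1.3]
opening: 0.609
finger_force: 19.9
```

Request:
servo_tool:
  series:
    - {"dx": -0.014,"dy": -0.2,"dz": 0,"rx": 0,"ry": 0,"rz": 0}
    - {"dx": -0.014,"dy": -0.2,"dz": 0,"rx": 0,"ry": 0,"rz": 0}
    - {"dx": -0.014,"dy": -0.2,"dz": 0,"rx": 0,"ry": 0,"rz": 0}
    - {"dx": -0.014,"dy": -0.19,"dz": 0,"rx": 0,"ry": 0,"rz": 0}
    - {"dx": 0,"dy": 0,"dz": 0,"rx": 0,"ry": 0,"rz": 0}

```text
clock: 5.7
position: [0.5299, 0.2365, 0.4034]
orientation: [0.997, -0.071, -0.001, -0.001]
contact_force: [-0.3, 0.1, -1.1]
opening: 0.611
finger_force: 19.9
```

Run:
```python
from h import *
shot('w3')
a=robot.capture("top");cv2.imwrite("pics/top3.png",a[:,:,::-1])
w=cv2.resize(cv2.imread("pics/w3.png"),(400,300),interpolation=cv2.INTER_AREA)
# mug crop from top and wrist view side by side
c=cv2.resize(a[160:260,330:463,::-1],(400,300),interpolation=cv2.INTER_CUBIC)
cv2.imwrite("pics/v3.png",np.hstack([w,c]))
```

```text
5.7 [0.5299 0.2365 0.4034] [-0.1659  0.2971 -0.3875  1.6379  0.1138  1.2301 -2.2893]
[[ 0.9899 -0.1418 -0.0024]
 [-0.1418 -0.9899  0.0028]
 [-0.0028 -0.0024 -1.    ]]
```

View pics/v3.png

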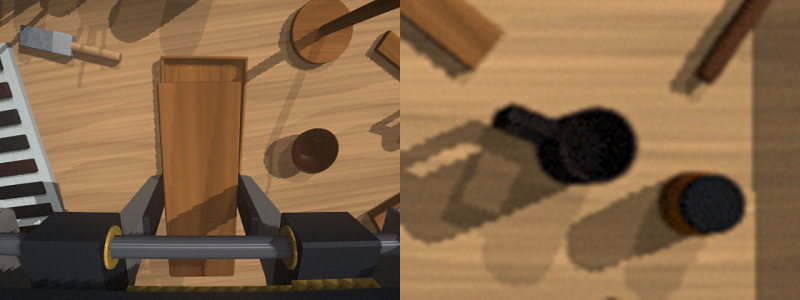

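The wrist view shows the board held over the tray, lined up with it. The top crop shows the uncovered mug, with its handle pointing left and up.

Request:
servo_tool:
  series:
    - {"dx": 0,"dy": 0.02,"dz": 0.1,"rx": 0,"ry": 0,"rz": 0}
    - {"dx": 0,"dy": 0,"dz": 0.2,"rx": 0,"ry": 0,"rz": 0}
    - {"dx": 0,"dy": 0,"dz": 0.2,"rx": 0,"ry": 0,"rz": 0}
    - {"dx": 0,"dy": 0,"dz": 0.2,"rx": 0,"ry": 0,"rz": 0}
    - {"dx": 0,"dy": 0,"dz": 0.2,"rx": 0,"ry": 0,"rz": 0}

```text
clock: 6.3
position: [0.5313, 0.2243, 0.2229]
orientation: [0.997, -0.076, 0.0, 0.001]
contact_force: [0.5, 0.3, -1.2]
opening: 0.608
finger_force: 19.9
```

Request:
servo_tool:
  series:
    - {"dx": 0,"dy": 0,"dz": 0.2,"rx": 0,"ry": 0,"rz": 0}
    - {"dx": 0,"dy": 0,"dz": 0.2,"rx": 0,"ry": 0,"rz": 0}
    - {"dx": 0,"dy": 0,"dz": 0.1,"rx": 0,"ry": 0,"rz": 0}
    - {"dx": 0,"dy": 0,"dz": 0.05,"rx": 0,"ry": 0,"rz": 0}
    - {"dx": 0,"dy": 0,"dz": 0,"rx": 0,"ry": 0,"rz": 0}

```text
clock: 6.8
position: [0.5308, 0.2251, 0.1132]
orientation: [0.997, -0.075, -0.001, 0.001]
contact_force: [-0.0, 0.3, -1.4]
opening: 0.61
finger_force: 19.9
```

Still about 14 mm to go, so I'll ease down slowly and watch the force.

Request:
servo_tool:
  series:
    - {"dx": 0,"dy": -0.02,"dz": 0.03,"rx": 0,"ry": 0,"rz": 0}
    - {"dx": 0,"dy": 0,"dz": 0.02,"rx": 0,"ry": 0,"rz": 0}
    - {"dx": 0,"dy": 0,"dz": 0.01,"rx": 0,"ry": 0,"rz": 0}
    - {"dx": 0,"dy": 0,"dz": 0,"rx": 0,"ry": 0,"rz": 0}

```text
clock: 7.2
position: [0.5317, 0.2307, 0.1025]
orientation: [0.997, -0.074, 0.0, -0.0]
contact_force: [-0.2, 0.2, -0.3]
opening: 0.608
finger_force: 19.9
```

Request:
servo_tool:
  series:
    - {"dx": 0,"dy": 0,"dz": 0.008,"rx": 0,"ry": 0,"rz": 0}
    - {"dx": 0,"dy": 0,"dz": 0,"rx": 0,"ry": 0,"rz": 0}

```text
clock: 7.4
position: [0.5316, 0.2306, 0.1008]
orientation: [0.997, -0.074, 0.0, 0.0]
contact_force: [-0.7, -0.8, -0.7]
opening: 0.609
finger_force: 19.9
```

Request:
servo_tool:
  series:
    - {"dx": 0,"dy": 0,"dz": 0.008,"rx": 0,"ry": 0,"rz": 0}
    - {"dx": 0,"dy": 0,"dz": 0,"rx": 0,"ry": 0,"rz": 0}

```text
clock: 7.6
position: [0.5315, 0.2306, 0.0989]
orientation: [0.997, -0.074, -0.0, 0.0]
contact_force: [0.4, -0.8, -1.9]
opening: 0.605
finger_force: 19.9
```

Request:
servo_tool:
  series:
    - {"dx": 0,"dy": 0,"dz": 0.006,"rx": 0,"ry": 0,"rz": 0}
    - {"dx": 0,"dy": 0,"dz": 0,"rx": 0,"ry": 0,"rz": 0}

```text
clock: 7.8
position: [0.5316, 0.2306, 0.0977]
orientation: [0.997, -0.074, -0.0, 0.0]
contact_force: [-0.2, -0.1, -1.3]
opening: 0.608
finger_force: 19.9
```

Request:
servo_tool:
  series:
    - {"dx": 0,"dy": 0,"dz": 0.005,"rx": 0,"ry": 0,"rz": 0}
    - {"dx": 0,"dy": 0,"dz": 0,"rx": 0,"ry": 0,"rz": 0}

```text
clock: 8.0
position: [0.5315, 0.2306, 0.0967]
orientation: [0.997, -0.074, -0.0, 0.0]
contact_force: [0.7, 0.4, -1.1]
opening: 0.606
finger_force: 19.9
```

Request:
servo_tool:
  series:
    - {"dx": 0,"dy": 0,"dz": 0.004,"rx": 0,"ry": 0,"rz": 0}
    - {"dx": 0,"dy": 0,"dz": 0,"rx": 0,"ry": 0,"rz": 0}

```text
clock: 8.2
position: [0.5316, 0.2306, 0.096]
orientation: [0.997, -0.074, -0.0, 0.0]
contact_force: [0.1, -0.7, -1.6]
opening: 0.604
finger_force: 19.9
```

Request:
servo_tool:
  series:
    - {"dx": 0,"dy": 0,"dz": 0.004,"rx": 0,"ry": 0,"rz": 0}
    - {"dx": 0,"dy": 0,"dz": 0,"rx": 0,"ry": 0,"rz": 0}

```text
clock: 8.4
position: [0.5317, 0.2307, 0.0953]
orientation: [0.997, -0.074, 0.0, -0.0]
contact_force: [-0.3, -0.2, 0.5]
opening: 0.61
finger_force: 19.9
```

Request:
servo_tool:
  series:
    - {"dx": 0,"dy": 0,"dz": 0.003,"rx": 0,"ry": 0,"rz": 0}
    - {"dx": 0,"dy": 0,"dz": 0,"rx": 0,"ry": 0,"rz": 0}

```text
clock: 8.6
position: [0.5317, 0.2307, 0.0953]
orientation: [0.997, -0.074, 0.0, 0.0]
contact_force: [-1.7, -1.0, 4.7]
opening: 0.606
finger_force: 19.9
```

The force rose to 4.7 N, so the board is on the tray floor. I'll open gradually and then back off.

Request:
servo_tool:
  series:
    - {"dx": 0,"dy": 0,"dz": 0,"rx": 0,"ry": 0,"rz": 0}
    - {"dx": 0,"dy": 0,"dz": 0,"rx": 0,"ry": 0,"rz": 0}
    - {"dx": 0,"dy": 0,"dz": 0,"rx": 0,"ry": 0,"rz": 0}
    - {"dx": 0,"dy": 0,"dz": 0,"rx": 0,"ry": 0,"rz": 0}
  claw: 84

```text
clock: 9.0
position: [0.5317, 0.2303, 0.0946]
orientation: [0.997, -0.074, -0.0, 0.0]
contact_force: [-1.1, 0.1, 0.7]
opening: 0.912
finger_force: 0.4
```

Request:
servo_tool:
  series:
    - {"dx": 0,"dy": 0,"dz": -0.1,"rx": 0,"ry": 0,"rz": 0}
    - {"dx": 0,"dy": 0,"dz": -0.2,"rx": 0,"ry": 0,"rz": 0}
    - {"dx": 0,"dy": 0,"dz": -0.2,"rx": 0,"ry": 0,"rz": -0.021}
    - {"dx": 0,"dy": 0,"dz": -0.2,"rx": 0,"ry": 0,"rz": -0.021}
    - {"dx": 0,"dy": 0,"dz": -0.2,"rx": 0,"ry": 0,"rz": -0.021}

```text
clock: 9.5
position: [0.5313, 0.2307, 0.2762]
orientation: [0.992, 0.127, -0.0, 0.0]
contact_force: [0.6, 0.5, -0.6]
opening: 0.914
finger_force: 0.0
```

Request:
servo_tool:
  series:
    - {"dx": 0,"dy": 0,"dz": -0.2,"rx": 0,"ry": 0,"rz": -0.021}
    - {"dx": 0,"dy": 0,"dz": -0.2,"rx": 0,"ry": 0,"rz": -0.021}
    - {"dx": 0,"dy": 0,"dz": -0.2,"rx": 0,"ry": 0,"rz": -0.021}
    - {"dx": 0,"dy": 0,"dz": 0,"rx": 0,"ry": 0,"rz": -0.021}
    - {"dx": 0,"dy": 0,"dz": 0,"rx": 0,"ry": 0,"rz": -0.021}

```text
clock: 10.0
position: [0.5318, 0.2309, 0.3962]
orientation: [0.898, 0.441, 0.002, 0.0]
contact_force: [-0.2, -0.1, 0.7]
opening: 0.915
finger_force: 0.0
```

Request:
servo_tool:
  series:
    - {"dx": 0,"dy": 0,"dz": 0,"rx": 0,"ry": 0,"rz": -0.021}
    - {"dx": 0,"dy": 0,"dz": 0,"rx": 0,"ry": 0,"rz": -0.021}
    - {"dx": 0,"dy": 0,"dz": 0,"rx": 0,"ry": 0,"rz": 0}
  claw: 90

```text
clock: 10.3
position: [0.5315, 0.2306, 0.3944]
orientation: [0.833, 0.553, -0.0, -0.0]
contact_force: [0.4, -0.5, -0.1]
opening: 0.98
finger_force: 0.0
```

Run:
```python
from h import *
st=robot.get_state();R=Rot.from_quat(st["orientation"]).as_matrix();print(st["clock"],st["position"],st["q"],R)
t=robot.get_calibration("top");im=cv2.imread("pics/top3.png");g=cv2.medianBlur(cv2.cvtColor(im,cv2.COLOR_BGR2HSV),3)[...,2]
m=np.zeros_like(g);m[180:250,355:416]=(g[180:250,355:416]<48)
m=cv2.morphologyEx(m,cv2.MORPH_OPEN,np.ones((3,3)))
c=max(cv2.findContours(m,0,2)[0],key=cv2.contourArea);print(cv2.boundingRect(c),cv2.contourArea(c))
d=cv2.distanceTransform(m,cv2.DIST_L2,5);i=np.unravel_index(d.argmax(),d.shape);print("disc",i[::-1],d.max())
tip=c.reshape(-1,2)[c.reshape(-1,2)[:,0].argsort()[:6]].mean(0)
M=plane(t,[i[::-1]],.095)[0];H=plane(t,[tip],.08)[0];print(tip,M,H,np.degrees(np.arctan2(*(H-M)[1::-1])))
print("delta tool",R.T@(M-st["position"]))
```

```text
10.3 [0.5315 0.2306 0.3944] [ 0.0606  0.353  -0.6756  1.639   0.2309  1.2314 -1.061 ] [[ 0.3882  0.9216 -0.0004]
 [ 0.9216 -0.3882  0.0002]
 [ 0.0001 -0.0005 -1.    ]]
(362, 196, 46, 25) 720.0
disc (np.int64(395), np.int64(208)) 11.984499
[363.     199.8333] [ 0.4855 -0.3062  0.095 ] [ 0.506 -0.234  0.08 ] 74.15266965388045
delta tool [-0.5126  0.1662  0.2993]
```

Request:
servo_tool:
  series:
    - {"dx": -0.19,"dy": 0.064,"dz": 0,"rx": 0,"ry": 0,"rz": 0}
    - {"dx": -0.19,"dy": 0.064,"dz": 0,"rx": 0,"ry": 0,"rz": 0}
    - {"dx": -0.19,"dy": 0.064,"dz": 0,"rx": 0,"ry": 0,"rz": 0}
    - {"dx": -0.19,"dy": 0.064,"dz": 0,"rx": 0,"ry": 0,"rz": 0}
    - {"dx": -0.19,"dy": 0.064,"dz": 0,"rx": 0,"ry": 0,"rz": 0}

```text
clock: 10.8
position: [0.5164, 0.0292, 0.3947]
orientation: [0.834, 0.551, 0.0, 0.0]
contact_force: [-0.5, 0.2, -0.6]
opening: 0.978
finger_force: 0.0
```

Request:
servo_tool:
  series:
    - {"dx": -0.19,"dy": 0.064,"dz": 0,"rx": 0,"ry": 0,"rz": 0}
    - {"dx": -0.19,"dy": 0.064,"dz": 0,"rx": 0,"ry": 0,"rz": 0}
    - {"dx": -0.19,"dy": 0.064,"dz": 0,"rx": 0,"ry": 0,"rz": 0}
    - {"dx": -0.19,"dy": 0.064,"dz": 0,"rx": 0,"ry": 0,"rz": 0}
    - {"dx": -0.19,"dy": 0.064,"dz": 0.1,"rx": 0,"ry": 0,"rz": 0}

```text
clock: 11.3
position: [0.5028, -0.171, 0.3769]
orientation: [0.834, 0.551, 0.002, 0.002]
contact_force: [0.8, -1.1, -0.3]
opening: 0.978
finger_force: 0.0
```

Request:
servo_tool:
  series:
    - {"dx": -0.19,"dy": 0.064,"dz": 0.1,"rx": 0,"ry": 0,"rz": 0}
    - {"dx": 0,"dy": 0,"dz": 0,"rx": 0,"ry": 0,"rz": 0}
    - {"dx": 0,"dy": 0,"dz": 0,"rx": 0,"ry": 0,"rz": 0}

```text
clock: 11.6
position: [0.4985, -0.2098, 0.354]
orientation: [0.835, 0.551, -0.0, -0.001]
contact_force: [-0.2, 1.8, 0.4]
opening: 0.98
finger_force: 0.0
```

```bash
python3 -c "from h import *;shot('w4')"
```

```text
11.6 [ 0.4985 -0.2098  0.354 ] [ 0.719   0.2745 -0.4567  1.7894  0.133   1.1096 -0.1862]
[[ 0.3928  0.9196 -0.0011]
 [ 0.9196 -0.3928  0.0011]
 [ 0.0006 -0.0015 -1.    ]]
```

Request:
servo_tool:
  series:
    - {"dx": -0.19,"dy": 0.03,"dz": 0,"rx": 0,"ry": 0,"rz": 0}
    - {"dx": -0.19,"dy": 0.03,"dz": 0,"rx": 0,"ry": 0,"rz": 0}
    - {"dx": 0,"dy": 0,"dz": 0,"rx": 0,"ry": 0,"rz": 0}
    - {"dx": 0,"dy": 0,"dz": 0,"rx": 0,"ry": 0,"rz": 0}

```text
clock: 12.05
position: [0.481, -0.283, 0.3553]
orientation: [0.833, 0.553, 0.001, 0.0]
contact_force: [0.3, 1.0, -0.5]
opening: 0.977
finger_force: 0.0
```

Run:
```python
from h import *
shot('w5')
w=np.hstack([cv2.imread("pics/w4.png"),cv2.imread("pics/w5.png")])
cv2.imwrite("pics/w45.png",cv2.resize(w,(800,300),interpolation=cv2.INTER_AREA))
```

```text
12.05 [ 0.481  -0.283   0.3553] [ 0.8139  0.2979 -0.4167  1.7519  0.1319  1.1184 -0.0438]
[[ 0.389   0.9212  0.0012]
 [ 0.9212 -0.389   0.0001]
 [ 0.0005  0.0011 -1.    ]]
```

View pics/w45.png

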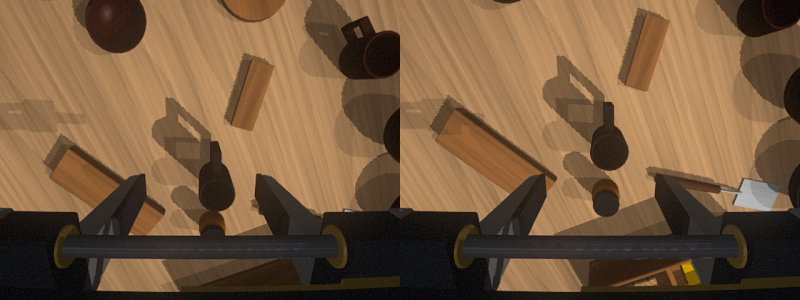

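Run:
```python
from h import *
a=cv2.imread("pics/w4.png")[180:305,250:350];b=cv2.imread("pics/w5.png")[130:255,240:340]
w=np.clip(np.hstack([a,b]).astype(float)*1.8,0,255).astype(np.uint8)
cv2.imwrite("pics/z2.png",cv2.resize(w,None,fx=4,fy=4,interpolation=cv2.INTER_CUBIC))
```

```text
(no output)
```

View pics/z2.png

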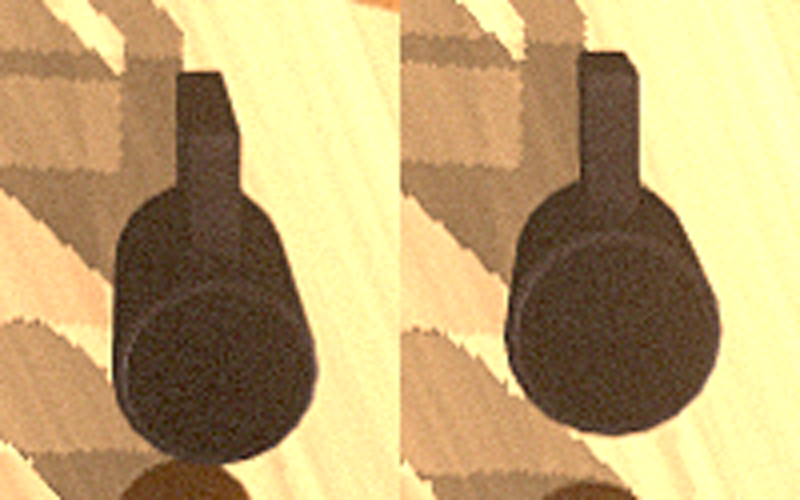

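The zoom gives the rim centre at w4 (304.5,272.7) and w5 (294,213.5), and the middle of the handle's top outer edge at w4 (302.3,213.5) and w5 (292.4,148.8).

```bash
cat > m.py <<'E'
from h import *
s4,c4=pickle.load(open("w4.pkl","rb"));s5,c5=pickle.load(open("w5.pkl","rb"))
p4=[(304.5,272.7),(302.3,213.5)];p5=[(294,213.5),(292.4,148.75)]
X,g=tri(c4,p4,c5,p5);print(X,g)
for c,p in((c4,p4),(c5,p5)):
    M=plane(c,p[:1],.095)[0];H=plane(c,p[1:],.087)[0];d=(H-M)[:2];print(M,H,np.linalg.norm(d),np.degrees(np.arctan2(d[1],d[0])))
st=robot.get_state();R=Rot.from_quat(st["orientation"]).as_matrix();print("toolx",np.degrees(np.arctan2(R[1,0],R[0,0])))
M=(plane(c5,p5[:1],.095)[0]+plane(c4,p4[:1],.095)[0])/2;print(M,"delta",R.T@(M-st["position"])/0.2,"units")
E
python3 m.py
```

```text
[[ 0.4858 -0.3116  0.0913]
 [ 0.5114 -0.2439  0.0834]] [0.0001 0.0009]
[ 0.4863 -0.3098  0.095 ] [ 0.5111 -0.2428  0.087 ] 0.0714775113626489 69.66377891731159
[ 0.486  -0.3105  0.095 ] [ 0.5118 -0.2437  0.087 ] 0.07163627587599707 68.86673151526534
toolx 67.22711178888927
[ 0.4861 -0.3102  0.095 ] delta [-0.1212  0.0752  1.3016] units
```

Request:
servo_tool:
  series:
    - {"dx": -0.06,"dy": 0.038,"dz": 0.05,"rx": 0,"ry": 0,"rz": -0.006}
    - {"dx": -0.06,"dy": 0.038,"dz": 0.15,"rx": 0,"ry": 0,"rz": 0}
    - {"dx": 0,"dy": 0,"dz": 0.17,"rx": 0,"ry": 0,"rz": 0}
    - {"dx": 0,"dy": 0,"dz": 0.17,"rx": 0,"ry": 0,"rz": 0}
    - {"dx": 0,"dy": 0,"dz": 0,"rx": 0,"ry": 0,"rz": 0}
  claw: 91

```text
clock: 12.6
position: [0.4845, -0.3087, 0.2429]
orientation: [0.822, 0.57, -0.001, -0.004]
contact_force: [-0.8, -0.8, 0.6]
opening: 0.99
finger_force: 0.0
```

```bash
cat > d.py <<'E'
from h import *
import sys
st=robot.get_state();R=Rot.from_quat(st["orientation"]).as_matrix()
T=np.array([float(v) for v in sys.argv[1:4]])
print(st["clock"],st["position"],st["q"],"toolx",np.degrees(np.arctan2(R[1,0],R[0,0])),"units",R.T@(T-st["position"])/.2)
E
python3 d.py .486 -.310 .127
```

```text
12.6 [ 0.4845 -0.3087  0.2429] [ 0.8106  0.4497 -0.3846  1.82    0.2043  0.9192 -0.0236] toolx 69.46344466056867 units [-0.0051  0.014   0.5796]
```

Request:
servo_tool:
  series:
    - {"dx": 0,"dy": 0.008,"dz": 0.12,"rx": 0,"ry": 0,"rz": 0}
    - {"dx": 0,"dy": 0,"dz": 0.16,"rx": 0,"ry": 0,"rz": 0}
    - {"dx": 0,"dy": 0,"dz": 0.16,"rx": 0,"ry": 0,"rz": 0}
    - {"dx": 0,"dy": 0,"dz": 0.1,"rx": 0,"ry": 0,"rz": 0}
    - {"dx": 0,"dy": 0,"dz": 0,"rx": 0,"ry": 0,"rz": 0}

```text
clock: 13.1
position: [0.4874, -0.3107, 0.138]
orientation: [0.822, 0.569, -0.0, -0.001]
contact_force: [0.3, -0.2, -0.6]
opening: 0.989
finger_force: 0.0
```

```bash
python3 d.py .486 -.310 .127
```

```text
13.1 [ 0.4874 -0.3107  0.138 ] [ 0.7671  0.597  -0.3338  1.8735  0.2818  0.72   -0.0865] toolx 69.40240205599932 units [ 0.0008 -0.0075  0.0551]
```

Request:
servo_tool:
  series:
    - {"dx": 0,"dy": -0.008,"dz": 0.05,"rx": 0,"ry": 0,"rz": 0}
    - {"dx": 0,"dy": 0,"dz": 0,"rx": 0,"ry": 0,"rz": 0}
    - {"dx": 0,"dy": 0,"dz": 0,"rx": 0,"ry": 0,"rz": 0}

```text
clock: 13.4
position: [0.4863, -0.3119, 0.1299]
orientation: [0.823, 0.569, 0.0, 0.001]
contact_force: [-0.1, -0.3, 0.0]
opening: 0.99
finger_force: 0.0
```

Request:
servo_tool:
  series:
    - {"dx": 0,"dy": 0,"dz": 0,"rx": 0,"ry": 0,"rz": 0}
    - {"dx": 0,"dy": 0,"dz": 0,"rx": 0,"ry": 0,"rz": 0}
    - {"dx": 0,"dy": 0,"dz": 0,"rx": 0,"ry": 0,"rz": 0}
    - {"dx": 0,"dy": 0,"dz": 0,"rx": 0,"ry": 0,"rz": 0}
    - {"dx": 0,"dy": 0,"dz": 0,"rx": 0,"ry": 0,"rz": 0}
  claw: 55
  newtons: 25

```text
clock: 13.9
position: [0.4855, -0.312, 0.1288]
orientation: [0.823, 0.568, -0.0, 0.0]
contact_force: [-0.1, -1.3, 2.6]
opening: 0.656
finger_force: 25.0
```

```bash
python3 d.py .486 -.310 .127
```

```text
13.9 [ 0.4855 -0.312   0.1288] [ 0.7651  0.6087 -0.3269  1.8803  0.2898  0.6989 -0.0923] toolx 69.28086824815516 units [ 0.0101 -0.0013  0.009 ]
```

Request:
servo_tool:
  series:
    - {"dx": 0,"dy": 0,"dz": -0.06,"rx": 0,"ry": 0,"rz": 0}
    - {"dx": 0,"dy": 0,"dz": -0.15,"rx": 0,"ry": 0,"rz": 0}
    - {"dx": 0,"dy": 0,"dz": -0.18,"rx": 0,"ry": 0,"rz": 0}
    - {"dx": 0,"dy": 0,"dz": -0.18,"rx": 0,"ry": 0,"rz": 0}
    - {"dx": 0,"dy": 0,"dz": -0.18,"rx": 0,"ry": 0,"rz": 0}

```text
clock: 14.4
position: [0.4854, -0.3115, 0.2806]
orientation: [0.823, 0.569, 0.0, -0.0]
contact_force: [-0.1, -0.9, -1.8]
opening: 0.659
finger_force: 25.0
```

Request:
servo_tool:
  series:
    - {"dx": 0,"dy": 0,"dz": -0.18,"rx": 0,"ry": 0,"rz": 0}
    - {"dx": 0,"dy": 0,"dz": -0.18,"rx": 0,"ry": 0,"rz": 0}
    - {"dx": 0,"dy": 0,"dz": -0.18,"rx": 0,"ry": 0,"rz": -0.015}
    - {"dx": 0,"dy": 0,"dz": -0.18,"rx": 0,"ry": 0,"rz": -0.015}
    - {"dx": 0,"dy": 0,"dz": 0,"rx": 0,"ry": 0,"rz": -0.015}

```text
clock: 14.9
position: [0.4871, -0.3119, 0.429]
orientation: [0.733, 0.68, 0.001, 0.005]
contact_force: [0.8, -0.1, -2.1]
opening: 0.658
finger_force: 25.0
```

Request:
servo_tool:
  series:
    - {"dx": 0.18,"dy": 0,"dz": 0,"rx": 0,"ry": 0,"rz": 0}
    - {"dx": 0.18,"dy": 0,"dz": 0,"rx": 0,"ry": 0,"rz": 0}
    - {"dx": 0.18,"dy": 0,"dz": 0,"rx": 0,"ry": 0,"rz": 0}
    - {"dx": 0.18,"dy": 0,"dz": 0,"rx": 0,"ry": 0,"rz": 0}
    - {"dx": 0.18,"dy": 0,"dz": 0,"rx": 0,"ry": 0,"rz": 0}

```text
clock: 15.4
position: [0.4993, -0.1306, 0.4232]
orientation: [0.734, 0.679, -0.0, 0.0]
contact_force: [0.8, -0.1, -0.9]
opening: 0.653
finger_force: 25.0
```

Request:
servo_tool:
  series:
    - {"dx": 0,"dy": 0,"dz": 0,"rx": 0,"ry": 0,"rz": 0}
    - {"dx": 0,"dy": 0,"dz": 0,"rx": 0,"ry": 0,"rz": 0}
    - {"dx": 0,"dy": 0,"dz": 0,"rx": 0,"ry": 0,"rz": 0}

```text
clock: 15.7
position: [0.4995, -0.1334, 0.4228]
orientation: [0.735, 0.678, -0.0, 0.0]
contact_force: [-0.8, -0.4, -1.0]
opening: 0.66
finger_force: 25.0
```

```bash
python3 -c "from h import *;shot('w6')"
```

```text
15.7 [ 0.4995 -0.1334  0.4228] [ 0.6999  0.1865 -0.5737  1.7442  0.1073  1.2421  0.0194]
[[ 0.08    0.9968 -0.0002]
 [ 0.9968 -0.08   -0.0007]
 [-0.0007 -0.0001 -1.    ]]
```

Request:
servo_tool:
  series:
    - {"dx": 0.17,"dy": 0,"dz": 0,"rx": 0,"ry": 0,"rz": 0}
    - {"dx": 0.17,"dy": 0,"dz": 0,"rx": 0,"ry": 0,"rz": 0}
    - {"dx": 0,"dy": 0,"dz": 0,"rx": 0,"ry": 0,"rz": 0}
    - {"dx": 0,"dy": 0,"dz": 0,"rx": 0,"ry": 0,"rz": 0}

```text
clock: 16.15
position: [0.5052, -0.0651, 0.4226]
orientation: [0.734, 0.679, -0.0, 0.0]
contact_force: [0.1, -0.8, -0.4]
opening: 0.652
finger_force: 25.0
```

Run:
```python
from h import *
shot('w7')
w=np.vstack([cv2.imread("pics/w6.png")[0:210,200:560],cv2.imread("pics/w7.png")[0:210,200:560]])
w=np.clip(w*1.4,0,255).astype(np.uint8)
cv2.imwrite("pics/w67.png",cv2.resize(np.hstack([w[:210],w[210:]]),(800,233),interpolation=cv2.INTER_AREA))
```

```text
16.15 [ 0.5052 -0.0651  0.4226] [ 0.6129  0.1777 -0.6209  1.7585  0.1094  1.24   -0.1149]
[[ 0.0786  0.9969 -0.0002]
 [ 0.9969 -0.0786 -0.0004]
 [-0.0004 -0.0002 -1.    ]]
```

View pics/w67.png

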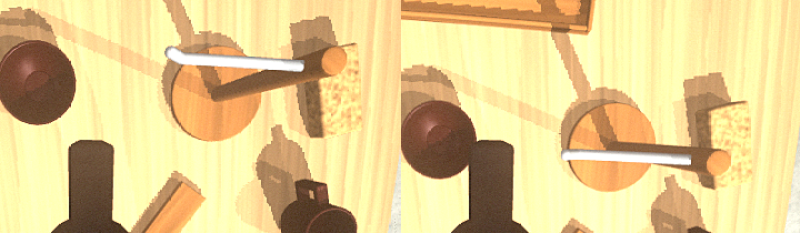

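The pair shows the white hook: on the left, from its raised tip at (172,51) along to (303,67); on the right, from (565,155) to (690,160). The post top is at (334,60) and (718,161).

```bash
cat > hk.py <<'E'
from h import *
def line(n,box,skip):
    im=cv2.imread(f"pics/{n}.png");hsv=cv2.cvtColor(im,cv2.COLOR_BGR2HSV);x0,x1,y0,y1=box
    m=np.zeros(im.shape[:2],np.uint8);m[y0:y1,x0:x1]=((hsv[...,1]<55)&(hsv[...,2]>90))[y0:y1,x0:x1]
    k,l,st,_=cv2.connectedComponentsWithStats(m);i=1+st[1:,4].argmax();print(n,st[i])
    ys,xs=np.where(l==i);cols=[(x,ys[xs==x].mean()) for x in np.unique(xs)]
    print("tip end",cols[0],"post end",cols[-1])
    P=np.array([p for p in cols if xs.min()+skip<p[0]<xs.max()-3],float);return P,cols
L={}
for n,box,sk in(("w6",(335,490,30,80),24),("w7",(335,480,120,160),24)):
    P,cols=line(n,box,sk);c=pickle.load(open(n+".pkl","rb"))[1];o,d=ray(c,P)
    N=np.linalg.svd(d/np.linalg.norm(d,axis=1)[:,None])[2][2];L[n]=(o,N,P,c)
(o1,n1,P1,c1),(o2,n2,P2,c2)=L["w6"],L["w7"]
u=np.cross(n1,n2);u/=np.linalg.norm(u);u*=np.sign(u[0])
p=np.linalg.lstsq(np.array([n1,n2,[1,0,0]]),[n1@o1,n2@o2,.61],rcond=None)[0]
print("point at x=.61",p,"dir",u,"yaw",np.degrees(np.arctan2(u[1],u[0])))
for c,P in((c1,P1),(c2,P2)):
    q=plane(c,P[[2,-2]],.225);e=q[1]-q[0];print("z=.225",q,np.degrees(np.arctan2(e[1],e[0])))
f=lambda x,y,h:(x/1.1111+200-h*360,y/1.1095)
X,g=tri(c1,[f(334,60,0)],c2,[f(718,161,1)]);print("posttop",X,g)
E
python3 hk.py
```

```text
w6 [ 349   41  125   24 1314]
tip end (np.int64(349), np.float64(47.5)) post end (np.int64(473), np.float64(57.0))
w7 [ 344  135  118   14 1073]
tip end (np.int64(344), np.float64(139.0)) post end (np.int64(461), np.float64(143.0))
point at x=.61 [ 0.61   -0.0113  0.2271] dir [ 0.9926 -0.1213 -0.0033] yaw -6.965900445470016
z=.225 [[ 0.5876 -0.0082  0.225 ]
 [ 0.6647 -0.0176  0.225 ]] -6.936212695611419
z=.225 [[ 0.5883 -0.0087  0.225 ]
 [ 0.6639 -0.018   0.225 ]] -6.992935618012574
posttop [[ 0.677  -0.0185  0.2479]] [0.0003]
```

Request:
servo_tool:
  series:
    - {"dx": 0,"dy": 0,"dz": 0,"rx": 0,"ry": 0,"rz": 0.007}
    - {"dx": 0.042,"dy": 0.062,"dz": 0,"rx": 0,"ry": 0,"rz": 0}
    - {"dx": 0.042,"dy": 0.062,"dz": 0.15,"rx": 0,"ry": 0,"rz": 0}
    - {"dx": 0,"dy": 0,"dz": 0.2,"rx": 0,"ry": 0,"rz": 0}
    - {"dx": 0,"dy": 0,"dz": 0.17,"rx": 0,"ry": 0,"rz": 0}

```text
clock: 16.7
position: [0.5326, -0.0515, 0.3168]
orientation: [0.749, 0.662, 0.0, -0.0]
contact_force: [0.5, 0.1, -2.2]
opening: 0.658
finger_force: 25.0
```

Request:
servo_tool:
  series:
    - {"dx": 0,"dy": 0,"dz": 0,"rx": 0,"ry": 0,"rz": 0}
    - {"dx": 0,"dy": 0,"dz": 0,"rx": 0,"ry": 0,"rz": 0}
    - {"dx": 0,"dy": 0,"dz": 0,"rx": 0,"ry": 0,"rz": 0}

```text
clock: 17.0
position: [0.5332, -0.0511, 0.3206]
orientation: [0.749, 0.662, 0.001, 0.001]
contact_force: [-0.2, -0.4, -1.0]
opening: 0.654
finger_force: 25.0
```

```bash
python3 d.py .532 -.0512 .314
```

```text
17.0 [ 0.5332 -0.0511  0.3206] [ 0.5337  0.3237 -0.6053  1.8354  0.2114  1.0435 -0.2769] toolx 82.95194902414623 units [-0.0012 -0.0059  0.0331]
```

Request:
servo_tool:
  series:
    - {"dx": 0,"dy": 0,"dz": 0.033,"rx": 0,"ry": 0,"rz": 0}
    - {"dx": 0,"dy": 0.05,"dz": 0,"rx": 0,"ry": 0,"rz": 0}
    - {"dx": 0,"dy": 0.05,"dz": 0,"rx": 0,"ry": 0,"rz": 0}
    - {"dx": 0,"dy": 0.05,"dz": 0,"rx": 0,"ry": 0,"rz": 0}
    - {"dx": 0,"dy": 0,"dz": 0,"rx": 0,"ry": 0,"rz": 0}

```text
clock: 17.5
position: [0.5632, -0.0549, 0.3121]
orientation: [0.749, 0.662, 0.001, 0.0]
contact_force: [-1.1, 0.3, -2.0]
opening: 0.656
finger_force: 25.0
```

```bash
python3 d.py .6094 -.0607 .314;python3 - <<'E'
from h import *
s=robot.capture("side");t=robot.capture("top")
a=cv2.resize(s[150:270,130:290,::-1],(400,300),interpolation=cv2.INTER_CUBIC)
cv2.imwrite("pics/ins_side.png",s[:,:,::-1])
shot("w8")
E
```

```text
17.5 [ 0.5632 -0.0549  0.3121] [ 0.5052  0.3868 -0.5887  1.7738  0.2428  1.053  -0.2935] toolx 82.94726911426201 units [-0.0004  0.2329 -0.0093]
17.6 [ 0.5618 -0.0545  0.3118] [ 0.5057  0.3853 -0.5894  1.7766  0.2422  1.0532 -0.2933]
[[ 0.1222  0.9925 -0.0006]
 [ 0.9925 -0.1222  0.0004]
 [ 0.0004 -0.0006 -1.    ]]
```

Request:
servo_tool:
  series:
    - {"dx": 0,"dy": 0.08,"dz": 0,"rx": 0,"ry": 0,"rz": 0}
    - {"dx": 0,"dy": 0.08,"dz": 0,"rx": 0,"ry": 0,"rz": 0}
    - {"dx": 0,"dy": 0.073,"dz": 0,"rx": 0,"ry": 0,"rz": 0}
    - {"dx": 0,"dy": 0,"dz": 0,"rx": 0,"ry": 0,"rz": 0}
    - {"dx": 0,"dy": 0,"dz": 0,"rx": 0,"ry": 0,"rz": 0}

```text
clock: 18.15
position: [0.6072, -0.0601, 0.3118]
orientation: [0.749, 0.663, -0.0, -0.0]
contact_force: [0.5, 0.7, -1.2]
opening: 0.653
finger_force: 25.0
```

```bash
python3 d.py .6085 -.0676 .288
```

```text
18.15 [ 0.6072 -0.0601  0.3118] [ 0.4688  0.4632 -0.5694  1.6661  0.2742  1.0942 -0.3023] toolx 82.98833378352847 units [-0.0364  0.0111  0.1188]
```

Request:
servo_tool:
  series:
    - {"dx": -0.018,"dy": 0,"dz": 0.06,"rx": 0,"ry": 0,"rz": 0}
    - {"dx": -0.018,"dy": 0,"dz": 0.058,"rx": 0,"ry": 0,"rz": 0}
    - {"dx": 0,"dy": 0,"dz": 0,"rx": 0,"ry": 0,"rz": 0}
    - {"dx": 0,"dy": 0,"dz": 0,"rx": 0,"ry": 0,"rz": 0}

```text
clock: 18.55
position: [0.6064, -0.0678, 0.2878]
orientation: [0.749, 0.662, -0.0, -0.001]
contact_force: [-0.0, -0.3, -1.4]
opening: 0.657
finger_force: 25.0
```

Request:
servo_tool:
  series:
    - {"dx": -0.031,"dy": 0,"dz": 0.0315,"rx": 0,"ry": 0.0167,"rz": 0}
    - {"dx": -0.031,"dy": 0,"dz": 0.0315,"rx": 0,"ry": 0.0167,"rz": 0}
    - {"dx": 0,"dy": 0,"dz": 0,"rx": 0,"ry": 0,"rz": 0}
    - {"dx": 0,"dy": 0,"dz": 0,"rx": 0,"ry": 0,"rz": 0}

```text
clock: 18.95
position: [0.6055, -0.0796, 0.2754]
orientation: [0.746, 0.658, 0.078, -0.069]
contact_force: [0.4, 0.1, -0.9]
opening: 0.652
finger_force: 25.0
```

```bash
cat > t.py <<'E'
from h import *
st=robot.get_state();R=Rot.from_quat(st["orientation"]).as_matrix()
H=np.array([.677-.062*.9925,-.0187+.062*.1219,.2265])
P=R.T@(H-st["position"]);print(st["clock"],st["position"],st["q"],"tilt",np.degrees(np.arccos(-R[2,2])),"hook in mug y,z,x mm",(P[0]-.002)*1e3,(.1288-P[2])*1e3,P[1]*1e3,st["contact_force"])
E
python3 t.py
```

```text
18.95 [ 0.6055 -0.0796  0.2754] [ 0.6268  0.532  -0.6385  1.6949  0.1185  0.9948 -0.1283] tilt 11.930904896400325 hook in mug y,z,x mm 55.61994743455687 66.68452715828535 1.4483540975560019 [ 0.394   0.1264 -0.8597]
```

Request:
servo_tool:
  series:
    - {"dx": -0.031,"dy": 0,"dz": 0.0315,"rx": 0,"ry": 0.0167,"rz": 0}
    - {"dx": -0.031,"dy": 0,"dz": 0.0315,"rx": 0,"ry": 0.0167,"rz": 0}
    - {"dx": -0.031,"dy": 0,"dz": 0.0315,"rx": 0,"ry": 0.0167,"rz": 0}
    - {"dx": 0,"dy": 0,"dz": 0,"rx": 0,"ry": 0,"rz": 0}
    - {"dx": 0,"dy": 0,"dz": 0,"rx": 0,"ry": 0,"rz": 0}

```text
clock: 19.45
position: [0.6043, -0.0898, 0.252]
orientation: [0.723, 0.64, 0.193, -0.171]
contact_force: [-0.9, 0.8, -0.5]
opening: 0.658
finger_force: 25.0
```

```bash
python3 t.py
```

```text
19.45 [ 0.6043 -0.0898  0.252 ] [ 0.8289  0.6614 -0.7668  1.6944 -0.0989  0.9675  0.1083] tilt 29.929873671507153 hook in mug y,z,x mm 54.084949072095746 67.07610470738612 1.5997904944847168 [-0.8763  0.7871 -0.4854]
```

Request:
servo_tool:
  series:
    - {"dx": -0.031,"dy": 0,"dz": 0.0315,"rx": 0,"ry": 0.0167,"rz": 0}
    - {"dx": -0.031,"dy": 0,"dz": 0.0315,"rx": 0,"ry": 0.0167,"rz": 0}
    - {"dx": 0,"dy": 0,"dz": 0,"rx": 0,"ry": 0,"rz": 0}
    - {"dx": 0,"dy": 0,"dz": 0,"rx": 0,"ry": 0,"rz": 0}

```text
clock: 19.85
position: [0.604, -0.0929, 0.2352]
orientation: [0.699, 0.619, 0.268, -0.237]
contact_force: [0.6, 0.6, -0.8]
opening: 0.656
finger_force: 25.0
```

```bash
python3 t.py
```

```text
19.85 [ 0.604  -0.0929  0.2352] [ 0.9332  0.7805 -0.8445  1.6875 -0.2083  0.9754  0.2372] tilt 41.91267398788141 hook in mug y,z,x mm 53.630972402867414 67.20739731456658 1.5091601642205923 [ 0.6278  0.627  -0.8304]
```

Request:
servo_tool:
  series:
    - {"dx": -0.031,"dy": 0,"dz": 0.0315,"rx": 0,"ry": 0.0167,"rz": 0}
    - {"dx": -0.031,"dy": 0,"dz": 0.0315,"rx": 0,"ry": 0.0167,"rz": 0}
    - {"dx": -0.022,"dy": 0,"dz": 0.021,"rx": 0,"ry": 0.0117,"rz": 0}
    - {"dx": 0,"dy": 0,"dz": 0,"rx": 0,"ry": 0,"rz": 0}
    - {"dx": 0,"dy": 0,"dz": 0,"rx": 0,"ry": 0,"rz": 0}

```text
clock: 20.35
position: [0.6043, -0.092, 0.212]
orientation: [0.654, 0.58, 0.364, -0.322]
contact_force: [0.4, -0.1, -1.5]
opening: 0.655
finger_force: 25.0
```

```bash
python3 t.py
```

```text
20.35 [ 0.6043 -0.092   0.212 ] [ 1.0315  0.9686 -0.9303  1.6704 -0.3213  1.0082  0.3793] tilt 58.13346057732757 hook in mug y,z,x mm 53.357600440253094 67.16028501326119 1.3461970426448633 [ 0.3723 -0.1215 -1.5279]
```

Request:
servo_tool:
  series:
    - {"dx": -0.012,"dy": 0,"dz": 0.012,"rx": 0,"ry": 0,"rz": 0}
    - {"dx": 0,"dy": 0,"dz": 0,"rx": 0,"ry": 0,"rz": 0}
    - {"dx": 0,"dy": 0,"dz": 0,"rx": 0,"ry": 0,"rz": 0}

```text
clock: 20.65
position: [0.6041, -0.0919, 0.2082]
orientation: [0.654, 0.579, 0.365, -0.322]
contact_force: [0.2, 0.4, -1.9]
opening: 0.655
finger_force: 25.0
```

Request:
servo_tool:
  series:
    - {"dx": -0.01,"dy": 0,"dz": 0.01,"rx": 0,"ry": 0,"rz": 0}
    - {"dx": 0,"dy": 0,"dz": 0,"rx": 0,"ry": 0,"rz": 0}
    - {"dx": 0,"dy": 0,"dz": 0,"rx": 0,"ry": 0,"rz": 0}

```text
clock: 20.95
position: [0.6039, -0.0919, 0.2045]
orientation: [0.654, 0.578, 0.365, -0.323]
contact_force: [-0.5, -0.2, -2.1]
opening: 0.656
finger_force: 25.0
```

```bash
python3 t.py
```

```text
20.95 [ 0.6039 -0.0919  0.2045] [ 1.0306  0.9801 -0.9261  1.673  -0.3199  0.9998  0.3856] tilt 58.316061026328 hook in mug y,z,x mm 59.60083656298566 70.95009840228563 1.5933782344740914 [-0.5371 -0.1703 -2.1349]
```

Request:
servo_tool:
  series:
    - {"dx": -0.005,"dy": 0,"dz": 0.01,"rx": 0,"ry": 0,"rz": 0}
    - {"dx": 0,"dy": 0,"dz": 0,"rx": 0,"ry": 0,"rz": 0}
    - {"dx": 0,"dy": 0,"dz": 0,"rx": 0,"ry": 0,"rz": 0}

```text
clock: 21.25
position: [0.604, -0.0907, 0.2026]
orientation: [0.654, 0.578, 0.365, -0.323]
contact_force: [-0.5, -0.1, -0.9]
opening: 0.658
finger_force: 25.0
```

Request:
servo_tool:
  series:
    - {"dx": -0.004,"dy": 0,"dz": 0.004,"rx": 0,"ry": 0,"rz": 0}
    - {"dx": 0,"dy": 0,"dz": 0,"rx": 0,"ry": 0,"rz": 0}
    - {"dx": 0,"dy": 0,"dz": 0,"rx": 0,"ry": 0,"rz": 0}

```text
clock: 21.55
position: [0.6041, -0.0905, 0.2015]
orientation: [0.654, 0.578, 0.365, -0.323]
contact_force: [0.7, -0.3, -0.8]
opening: 0.656
finger_force: 25.0
```

```bash
python3 t.py
```

```text
21.55 [ 0.6041 -0.0905  0.2015] [ 1.0282  0.984  -0.9248  1.6746 -0.3191  0.9945  0.3876] tilt 58.320706747353064 hook in mug y,z,x mm 61.31519012130936 73.72873936604256 1.5787533182735451 [ 0.6649 -0.2729 -0.8454]
```

Request:
servo_tool:
  series:
    - {"dx": -0.004,"dy": 0,"dz": 0.003,"rx": 0,"ry": 0,"rz": 0}
    - {"dx": 0,"dy": 0,"dz": 0,"rx": 0,"ry": 0,"rz": 0}
    - {"dx": 0,"dy": 0,"dz": 0,"rx": 0,"ry": 0,"rz": 0}

```text
clock: 21.85
position: [0.6042, -0.0903, 0.2008]
orientation: [0.654, 0.578, 0.365, -0.323]
contact_force: [0.3, 0.3, -0.3]
opening: 0.657
finger_force: 25.0
```

Request:
servo_tool:
  series:
    - {"dx": -0.004,"dy": 0,"dz": 0.003,"rx": 0,"ry": 0,"rz": 0}
    - {"dx": 0,"dy": 0,"dz": 0,"rx": 0,"ry": 0,"rz": 0}
    - {"dx": 0,"dy": 0,"dz": 0,"rx": 0,"ry": 0,"rz": 0}

```text
clock: 22.15
position: [0.6043, -0.0901, 0.2006]
orientation: [0.654, 0.578, 0.366, -0.323]
contact_force: [-2.1, -1.8, 5.4]
opening: 0.659
finger_force: 25.0
```

Request:
servo_tool:
  series:
    - {"dx": 0.015,"dy": 0,"dz": -0.01,"rx": 0,"ry": 0,"rz": 0}
    - {"dx": 0,"dy": -0.04,"dz": 0,"rx": 0,"ry": 0,"rz": 0}
    - {"dx": 0,"dy": -0.045,"dz": 0,"rx": 0,"ry": 0,"rz": 0}
    - {"dx": 0,"dy": 0,"dz": 0,"rx": 0,"ry": 0,"rz": 0}
    - {"dx": 0,"dy": 0,"dz": 0,"rx": 0,"ry": 0,"rz": 0}

```text
clock: 22.65
position: [0.5869, -0.0886, 0.2029]
orientation: [0.654, 0.578, 0.365, -0.323]
contact_force: [0.2, 0.2, -0.8]
opening: 0.656
finger_force: 25.0
```

```bash
python3 t.py
```

```text
22.65 [ 0.5869 -0.0886  0.2029] [ 1.0552  0.9683 -0.9342  1.7171 -0.3238  0.9813  0.3989] tilt 58.292227906678534 hook in mug y,z,x mm 60.32344926155403 72.809089014711 18.862791824349223 [ 0.1506  0.2215 -0.7507]
```

Request:
servo_tool:
  series:
    - {"dx": -0.007,"dy": 0,"dz": 0.005,"rx": 0,"ry": 0,"rz": 0}
    - {"dx": 0,"dy": 0,"dz": 0,"rx": 0,"ry": 0,"rz": 0}
    - {"dx": 0,"dy": 0,"dz": 0,"rx": 0,"ry": 0,"rz": 0}

```text
clock: 22.95
position: [0.5874, -0.0881, 0.2014]
orientation: [0.654, 0.578, 0.365, -0.323]
contact_force: [0.2, 0.4, -2.3]
opening: 0.661
finger_force: 25.0
```

Request:
servo_tool:
  series:
    - {"dx": -0.005,"dy": 0,"dz": 0.004,"rx": 0,"ry": 0,"rz": 0}
    - {"dx": 0,"dy": 0,"dz": 0,"rx": 0,"ry": 0,"rz": 0}
    - {"dx": 0,"dy": 0,"dz": 0,"rx": 0,"ry": 0,"rz": 0}

```text
clock: 23.25
position: [0.5875, -0.0881, 0.2007]
orientation: [0.654, 0.578, 0.365, -0.323]
contact_force: [-0.7, -1.6, 2.6]
opening: 0.656
finger_force: 25.0
```

Resting on the hook again, now clear of the post, so I'll release gently.

Request:
servo_tool:
  series:
    - {"dx": 0,"dy": 0,"dz": 0,"rx": 0,"ry": 0,"rz": 0}
    - {"dx": 0,"dy": 0,"dz": 0,"rx": 0,"ry": 0,"rz": 0}
    - {"dx": 0,"dy": 0,"dz": 0,"rx": 0,"ry": 0,"rz": 0}
  newtons: 3

```text
clock: 23.55
position: [0.5876, -0.0879, 0.2005]
orientation: [0.654, 0.578, 0.365, -0.323]
contact_force: [1.3, -0.1, 2.0]
opening: 0.658
finger_force: 3.0
```

Request:
servo_tool:
  series:
    - {"dx": 0,"dy": 0,"dz": 0,"rx": 0,"ry": 0,"rz": 0}
    - {"dx": 0,"dy": 0,"dz": 0,"rx": 0,"ry": 0,"rz": 0}
    - {"dx": 0,"dy": 0,"dz": 0,"rx": 0,"ry": 0,"rz": 0}
    - {"dx": 0,"dy": 0,"dz": 0,"rx": 0,"ry": 0,"rz": 0}
    - {"dx": 0,"dy": 0,"dz": 0,"rx": 0,"ry": 0,"rz": 0}
  claw: 78

```text
clock: 24.05
position: [0.5872, -0.088, 0.2001]
orientation: [0.654, 0.579, 0.365, -0.323]
contact_force: [0.6, 0.2, -0.1]
opening: 0.85
finger_force: 0.0
```

Request:
servo_tool:
  series:
    - {"dx": 0,"dy": 0,"dz": 0,"rx": 0,"ry": 0,"rz": 0}
    - {"dx": 0,"dy": 0,"dz": 0,"rx": 0,"ry": 0,"rz": 0}
    - {"dx": 0,"dy": 0,"dz": 0,"rx": 0,"ry": 0,"rz": 0}
    - {"dx": 0,"dy": 0,"dz": 0,"rx": 0,"ry": 0,"rz": 0}
    - {"dx": 0,"dy": 0,"dz": 0,"rx": 0,"ry": 0,"rz": 0}

```text
clock: 24.55
position: [0.5873, -0.088, 0.2002]
orientation: [0.654, 0.579, 0.365, -0.323]
contact_force: [0.6, 0.7, 0.4]
opening: 0.851
finger_force: 0.0
```

Run:
```python
from h import *
shot("w9")
w=np.hstack([cv2.imread("pics/w9.png"),robot.capture("side")[:,:,::-1]])
cv2.imwrite("pics/w9s.png",np.clip(1.4*cv2.resize(w,(800,300),interpolation=cv2.INTER_AREA),0,255).astype(np.uint8))
```

```text
24.55 [ 0.5873 -0.088   0.2002] [ 1.0531  0.9727 -0.9325  1.7169 -0.3225  0.9782  0.4014]
[[ 0.0642  0.9925  0.1041]
 [ 0.5213 -0.1223  0.8446]
 [ 0.851   0.     -0.5252]]
```

Request:
servo_tool:
  series:
    - {"dx": 0,"dy": 0,"dz": -0.05,"rx": 0,"ry": 0,"rz": 0}
    - {"dx": 0,"dy": 0,"dz": -0.1,"rx": 0,"ry": 0,"rz": 0}
    - {"dx": 0,"dy": 0,"dz": -0.15,"rx": 0,"ry": 0,"rz": 0}
    - {"dx": 0,"dy": 0,"dz": -0.15,"rx": 0,"ry": 0,"rz": 0}
    - {"dx": 0,"dy": 0,"dz": -0.15,"rx": 0,"ry": 0,"rz": 0}

```text
clock: 25.15
position: [0.5745, -0.191, 0.2642]
orientation: [0.654, 0.578, 0.365, -0.323]
contact_force: [0.7, -1.3, 0.3]
opening: 0.848
finger_force: 0.0
```

Request:
servo_tool:
  series:
    - {"dx": 0,"dy": 0,"dz": -0.15,"rx": 0,"ry": 0,"rz": 0}
    - {"dx": 0,"dy": 0,"dz": 0,"rx": 0,"ry": 0,"rz": 0}
    - {"dx": 0,"dy": 0,"dz": 0,"rx": 0,"ry": 0,"rz": 0}
    - {"dx": 0,"dy": 0,"dz": 0,"rx": 0,"ry": 0,"rz": 0}
    - {"dx": 0,"dy": 0,"dz": 0,"rx": 0,"ry": 0,"rz": 0}

```text
clock: 25.65
position: [0.5714, -0.2132, 0.2785]
orientation: [0.654, 0.579, 0.365, -0.324]
contact_force: [0.1, -0.1, -0.2]
opening: 0.852
finger_force: 0.0
```

Run:
```python
from h import *
a=robot.capture("side").astype(int)
for _ in range(15): robot.capture("top")
b=robot.capture("side");d=np.abs(a-b).max(2);print("moving px",(d[150:300,140:300]>40).sum(),d.max())
shot("w9")
t=robot.capture("top")
w=np.hstack([cv2.resize(b[140:300,120:320,::-1],(400,320),interpolation=cv2.INTER_CUBIC),cv2.resize(t[80:260,120:345,::-1],(400,320),interpolation=cv2.INTER_CUBIC)])
cv2.imwrite("pics/fin.png",np.clip(1.4*w.astype(float),0,255).astype(np.uint8))
```

```text
moving px 9 99
26.5 [ 0.5717 -0.2148  0.279 ] [ 1.1806  0.9084 -0.9266  1.5488 -0.3014  1.278   0.388 ]
[[ 0.0643  0.9925  0.1042]
 [ 0.5213 -0.1224  0.8446]
 [ 0.851  -0.     -0.5252]]
```

View pics/fin.png

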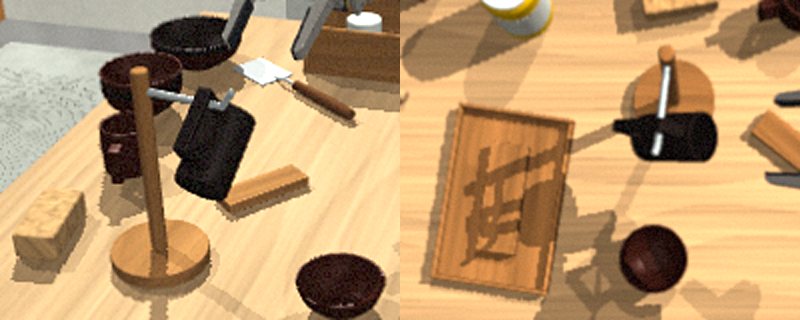

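The mug hangs still on the hook, the gripper is clear of it, the board lies flat in the tray, and the bowl hasn't moved.

```bash
python3 -c "from bench import robot;print(robot.hand_in())"
```

```text
the job is handed in; nothing more can be done
None
```

I handed the job in: the board is lying flat in the tray and the mug hangs still by its handle on the hook, with the gripper clear, the bowl still in place and the jar never touched; the verdict wasn't shown.

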